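Load a flanged tube into the welding jig and close the hold-down

ROBOT

A 7-joint arm with a two-finger parallel gripper is mounted at the origin on the work surface. World frame = base frame: x ahead of the robot, y to its left, z up, the work surface at z = 0. Lengths are in m, angles in rad, forces in N, time in s.
With the tool pointing down it reaches from about 0.425 to 0.925 m from the base axis. Payload 6.8 kg.
Tool frame: the origin (TCP) lies midway between the tips of the shut fingers; the grasp point (between the pads) lies 19 mm behind it (bot.hold_point_z is the distance from the TCP to the grasp point, in m); z points along the fingers, y is the line along which they close (so a half turn about z gives the same grasp; the last joint's range is limited). The gripper opens to 85 mm and grips with 20 to 120 N. Pads are 22 mm wide; open, the fingers measure 114 mm over their backs; the gripper's body (76 mm by 85 mm) begins 54 mm behind the grasp point. The pads swing forward as they close: fully open they stand 13 mm farther back than shut.
Start: joints at [-1.402, 0.477, 0.022, 1.555, -0.011, 1.109, -0.083], TCP at [0.184, 0.649, 0.195] pointing down, gripper open.
Joint ranges: [-2.96, 2.96], [-0.34, 2.1], [-1.41, 1.46], [0.24, 2.44], [-1.37, 4.51], [0.17, 1.92], [-2.96, 2.96]. Speed limits (rad/s): [2.39, 2.39, 3.14, 3.14, 3.14, 3.14, 3.14].

INTERFACE

Orientations are given as a unit quaternion [w, x, y, z].
In Python, from station import bot gives the robot as it stands. The module is installed in compiled form; this text tells all that it offers.
- The arm moves only by the tool step_arm, never from a script. Its argument "increments" is a list that holds one entry, the list of rows, each a list of 7 numbers: the opening, from -1 (shut) to 1 (fully open), then the shift along the tool's x, y, z in mm, then the turn, a rotation vector about the tool's x, y, z in degrees. In form: [[[grip, x, y, z, ax, ay, az], ...]]. A call has 1 to 10 rows; each row is the pose to reach, as a shift and turn from the pose commanded when the call began, along the tool's axes at that moment; what a row does not reach only later rows make up. A row lasts 1/12 s, in which the tool goes at most 41.7 mm and 7.16 degrees, less where a joint would pass 70% of its speed; a pose out of reach is approached as far as the arm can. A call with a gripper value outside its range is refused whole. The fingers move at their own pace and stop on an object; "force" is the grip in N (left out, the last holds). Time passes only in rows, so rows that repeat a pose let the fingers close. It gives the time, the measured TCP pose, the force, the opening and the grip force at its end, in the units of the state.
- bot.get_obs(): the state, without advancing time (a new reading comes with each control period).
- bot.read_camera(name): name is "scene" or "top" or "wrist"; returns a dict with "image" (400x640x3 uint8, red, green, blue), "camera_matrix" (3x3 intrinsics, pixels), "R" (3x3) and "t" (3): a world point X has camera coordinates R X + t. Camera axes: x right, y down, z forward; pixel columns grow to the right and rows downward; lengths in m; the calibration is good to about 2 mm. A picture is of the moment at which its call begins. There is no depth.
- bot.hand_in(): hands the job in; it is judged then, once.
The state is a dict: "t": time; "q": joint angles; "joint_vel": joint speeds; "joint_torque": joint torques, N m; "eef_pos": TCP position; "tool_rot": TCP orientation; "contact_force": force on the tool from outside, world axes, zero at the start; "torque": the same for the moment, N m; "gripper_width": opening from 0.0 (shut) to 1.0 (fully open); "grasp_force": force on a finger pad.
Only numpy, scipy, OpenCV 4.12 (cv2) and the standard library are available. Lean on these libraries where they do the work, as an engineer would, in place of code of your own. Each camera call takes 0.05 s, during which the arm holds its last target. There are 200 camera calls.

TASK

Take the flanged steel tube from the wooden rest and lay it gently in the two V-heads of the welding jig - lowered in, not dropped - with its brass flange on the outer side of the red V-head and no more than about a centimetre from it. Then swing the yellow hold-down arm over and lower it under control, without letting it fall, until it rests on the tube. Let go, and leave the pot, hammer, spray can and red magnet where they are.

Things in the scene. Friction and masses are not known exactly. Their poses are not given: they have to be found in the camera images.
- tube: Dark steel tube, 28 mm diameter, 169 mm long along its own y, with a round brass flange (50 mm diameter, 8 mm thick) on its +y end; about 0.3 kg. Origin on the axis: bare end at y = -95 mm, flange's inner face at y = +74, outer face at +82. Grip it across at the origin. Starts level in the wooden rest, axis 45 mm above the bench; may point any way and roll about its axis.
- tube_flange (a point): Point on the tube's axis at the flange's inner face (74 mm along the tube's +y from its origin).
- rest: Fixed wooden rest, base 80 x 120 x 8 mm, with two low V-supports, 16 mm thick, centred at y = +45 and -45 mm, 47 mm high; the tube lies along its y, origins nearly in line. Origin at the centre of its underside, z up. The space between the V-supports is free for fingers.
- jig: Fixed welding jig, base plate 150 x 190 x 12 mm. Origin: centre of its underside, z up. Two raised 90 degree V-heads, open upward, each 16 mm thick along y and about 60 mm across in x, at y = +60 (red) and -60 mm (grey), tops 107 mm above the bench. The red head's outer face is at y = +68: the flange belongs beyond it. Between the heads (104 mm) nothing stands above the base plate.
- jig_seat (a point): Point midway between the two V-heads on the axis of a seated tube (jig x = 0, y = 0, z = 105 mm). A seated tube lies along the jig's y through this point. The mouth of each V is 44 mm wide.
- holddown (a joint): Angle of the yellow hold-down arm (rad): 0 = level, resting on a seated tube; grows as it opens up and back towards the jig's +x; 1.57 = upright, 1.85 = stop; without a tube it drops to -0.15. Starts open, leaning back. Light friction holds it only near upright; below about 1.3 it falls shut by its own weight (0.25 kg) unless held.
- holddown_knob (a point): Centre of the black ball knob (28 mm) on the free end of the yellow arm (bar 16 mm wide, 12 mm thick), 105 mm from the hinge. In the jig's frame it moves in the plane y = -60 mm: x = 45 - 105 cos(angle), z = 125 + 105 sin(angle) mm; arm down: x = -60, z = 125. Pinched along the jig's y it can turn between the fingers.
- holddown_hinge (a point): Hinge axis of the hold-down arm (parallel to the jig's y), on a post behind the grey V-head, at jig x = +45, y = -60, z = 125 mm.
- pot: Aluminium pot, 110 mm wide, 75 mm high; origin under its centre. Bystander.
- hammer: Hammer lying on the bench, handle towards its own -x. Bystander.
- spraycan: Blue spray can, 60 mm diameter, 150 mm high, standing; origin under its centre. Bystander.
- magnet: Red square welding magnet, 60 x 60 x 19 mm, lying flat; origin under its centre. Bystander.
Things that resemble listed ones, but are neither listed nor needed, are in the scene too. What is shaped like the tube but pink is not meant.

How it is judged:
On the way:
1. the tube is lowered into both V-heads, flange beyond the red one, while the fingers still hold it and the hold-down arm is still up (x of tube in the frame of jig between -0.007 and 0.007 m and z of tube in the frame of jig between 0.099 and 0.111 m and y of tube_flange in the frame of jig between 0.066 and 0.083 m and angle between the y axis of tube and the y axis of jig, either way round below 0.1 rad and contact force between the fingers and tube above 0.5 N and value of joint holddown above 1 rad), for 0.1 s.
At the end, for the whole second after the job is handed in: The tube lies at rest in both V-heads (axis within 4 mm of the seat and 0.05 rad of the jig's y), the flange's inner face beyond the red head, at most 15 mm from it (flange point at jig y 66 to 83 mm), and the hold-down arm rests level on it (within 0.07 rad), at rest (x of tube in the frame of jig between -0.004 and 0.004 m and z of tube in the frame of jig between 0.101 and 0.109 m and y of tube_flange in the frame of jig between 0.066 and 0.083 m and angle between the y axis of tube and the y axis of jig, either way round below 0.05 rad and value of joint holddown between -0.07 and 0.07 rad and linear speed of tube below 0.02 m/s and velocity of joint holddown between -0.1 and 0.1 rad/s); the robot touches nothing.
It fails at once if the hold-down arm is let fall (turns shut faster than 6 rad/s) (velocity of joint holddown below -6 rad/s).
It fails at once if the pot is pushed more than 30 mm (distance of pot from where it was at the start of the episode above 0.03 m).
It fails at once if the hammer is pushed more than 30 mm (distance of hammer from where it was at the start of the episode above 0.03 m).
It fails at once if the spraycan is pushed more than 30 mm (distance of spraycan from where it was at the start of the episode above 0.03 m).
It fails at once if the magnet is pushed more than 30 mm (distance of magnet from where it was at the start of the episode above 0.03 m).
It also fails if it takes over 56 s, if anything falls off the work surface, if the arm or the gripper's body presses on something with over 40 N, if the wrist force passes 120 N, or if a joint passes its speed limit or range.

## Working session

There is one attempt and no reset: what is moved stays moved. The work goes in short steps, Python scripts to look and compute and a tool call to move; the robot and the scene stay as the last step left them, time stands still between calls to the robot, and variables do not carry over. Pictures are saved under pics/ and viewed, at most 10 in all, crops included, and the job is handed in when it is done.

Besides the shell and the picture viewer there is one more tool, called after "Call:" by a JSON object that holds its "fn" and its "kwargs", one argument or row to a line. step_arm: Moves the arm, as the interface text tells. Its arguments: {"type":"object","properties":{"increments":{"type":"array"},"force":{"type":"number"}},"required":["increments"]}

```bash
mkdir -p pics; cat > h.py <<'E'
import numpy as np, cv2, json
from station import bot
from scipy.spatial.transform import Rotation as R
def snap(name,fn):
    c=bot.read_camera(name); cv2.imwrite(f'pics/{fn}.png',cv2.cvtColor(c['image'],cv2.COLOR_RGB2BGR))
    np.savez(f'pics/{fn}.npz',K=c['camera_matrix'],R=c['R'],t=c['t']); return c
def ray(fn,u,v,z):
    d=np.load(f'pics/{fn}.npz'); Rm,t=np.array(d['R']),np.array(d['t']).ravel()
    o=-Rm.T@t; w=Rm.T@np.linalg.inv(d['K'])@np.array([u,v,1.]); return o+w*(z-o[2])/w[2]
def proj(fn,X):
    d=np.load(f'pics/{fn}.npz'); p=d['K']@(d['R']@np.asarray(X,float)+d['t'].ravel()); return p[:2]/p[2]
def tool():
    o=bot.get_obs(); q=o['tool_rot']; return np.array(o['eef_pos']),R.from_quat([q[1],q[2],q[3],q[0]])
E
python3 - <<'E'
from h import *
for n in('scene','top'):
    c=snap(n,n+'0'); Rm=np.array(c['R']); print(n,-Rm.T@np.array(c['t']).ravel(),Rm[2])
o=bot.get_obs(); p,r=tool(); print(o,r.as_matrix().round(3),bot.hold_point_z)
E
```

```text
scene [ 1.34002567 -0.03421096  0.86142309] [-0.72854192  0.01221381 -0.68489232]
top [0.35191699 0.01498757 1.47117631] [ 0.12715149 -0.00441997 -0.99187346]
{'t': 0.1, 'q': array([-1.40212642,  0.47774945,  0.02233166,  1.55635229, -0.01149378,
        1.10930064, -0.08306362]), 'joint_vel': array([ 0.00122509, -0.00180497,  0.00037258, -0.00349425, -0.0015194 ,
       -0.00082997, -0.00084661]), 'joint_torque': array([ 4.15050759e-03, -5.97761500e+01,  1.61345400e+00, -2.81954384e+01,
        1.28009656e-02,  4.96360502e-03,  8.00980956e-06]), 'eef_pos': array([0.18429059, 0.64873256, 0.19370144]), 'tool_rot': array([-5.43002847e-05,  1.37909498e-01,  9.90444478e-01, -8.39078640e-04]), 'contact_force': array([-0.44369108,  0.06859829, -0.15319762]), 'torque': array([0.01773335, 0.03804837, 0.0017418 ]), 'grasp_force': 0.0, 'gripper_width': 1.0023528649741436} [[-0.962  0.273 -0.   ]
 [ 0.273  0.962 -0.002]
 [-0.    -0.002 -1.   ]] 0.0187
```

View pics/top0.png

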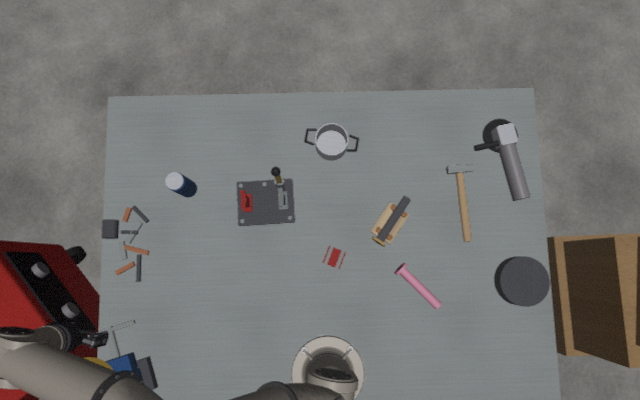

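View pics/scene0.png

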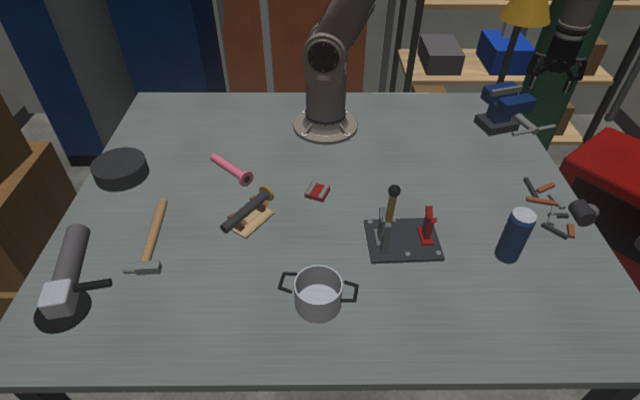

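The top view shows the jig at about (265,202), with its red head to the left (+y) and the arm open towards +x. The rest and tube are at about (391,221), with the brass flange at the lower left near (380,241). I'll enlarge both areas to measure them.

```bash
python3 - <<'E'
from h import *
a=cv2.imread('pics/top0.png'); b=cv2.imread('pics/scene0.png')
f=lambda im,x,y,w,h,s:cv2.resize(im[y:y+h,x:x+w],None,fx=s,fy=s,interpolation=cv2.INTER_CUBIC)
top=np.hstack([f(a,230,160,80,70,5),f(a,360,190,80,70,5)])
bot_=np.hstack([f(b,355,178,100,62+28,4),f(b,210,180,100,90,4)])[:250*2]
im=np.vstack([top,bot_])[:600]; 
im=im[:, :800]; print(im.shape)
cv2.imwrite('pics/crop1.png',im)
E
```

```text
(600, 800, 3)
```

View pics/crop1.png

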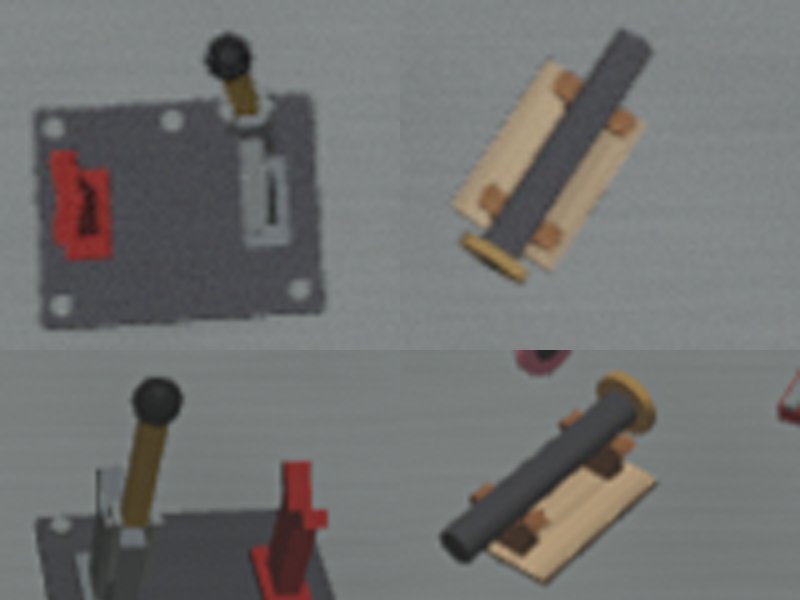

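The enlarged crops give the jig base corners in the top image at crop (35,108), (313,95), (325,312) and (42,328). The tube's bare end is at (636,40) and the flange centre at about (494,257).

```bash
python3 - <<'E'
from h import *
u=lambda x,y,s,ox,oy:((x+.5)/s-.5+ox,(y+.5)/s-.5+oy)
C=[ray('top0',*u(x,y,5,230,160),.012) for x,y in[(35,108),(313,95),(325,312),(42,328)]]
C=np.array(C); print(C.round(4)); print('sides',[np.linalg.norm(C[i]-C[i-1]).round(4) for i in range(4)],'ctr',C.mean(0).round(4))
yv=(C[0]+C[3]-C[1]-C[2]);xv=(C[0]+C[1]-C[2]-C[3]);print('yaw',np.degrees(np.arctan2(yv[1],yv[0]))-90,np.degrees(np.arctan2(xv[1],xv[0])))
B=np.array([ray('top0',*u(x-400,y,5,360,190),.045) for x,y in[(636,40),(494,257)]])
d=B[1]-B[0];print(B.round(4),np.linalg.norm(d),'yaw of y',np.degrees(np.arctan2(d[1],d[0])));d/=np.linalg.norm(d)
print('origin',B[0]+.095*d, B[1]-.078*d)
# from scene, knob
Rr=np.array([ray('top0',*u(x-400,y,5,360,190),.008) for x,y in[(552,60),(645,122),(548,272),(453,208)]]);print('rest',Rr.mean(0),[np.linalg.norm(Rr[i]-Rr[i-1]).round(4) for i in range(4)])
# refine via scene consistency
K=bot.get_obs()
E
```

```text
[[0.6325 0.2927 0.012 ]
 [0.6374 0.104  0.012 ]
 [0.4893 0.098  0.012 ]
 [0.4827 0.2877 0.012 ]]
sides [np.float64(0.1499), np.float64(0.1888), np.float64(0.1482), np.float64(0.1898)] ctr [0.5604 0.1956 0.012 ]
yaw 1.733432709127129 2.1271125728694633
[[ 0.5589 -0.2754  0.045 ]
 [ 0.418  -0.1761  0.045 ]] 0.17239354832776438 yaw of y 144.81487242147517
origin [ 0.4812341  -0.22068571  0.045     ] [ 0.48172975 -0.22103516  0.045     ]
rest [ 0.480517   -0.22085772  0.008     ] [np.float64(0.1214), np.float64(0.0749), np.float64(0.1213), np.float64(0.0761)]
```

```bash
cat >> h.py <<'E'
def Rt(yaw):  # tool down, tool x at world yaw (deg)
    y=np.radians(yaw); x=np.array([np.cos(y),np.sin(y),0]); z=np.array([0,0,-1.]); return R.from_matrix(np.c_[x,np.cross(z,x),z])
def inc(P,yaw,frm=None):
    p,r=tool() if frm is None else (np.array(frm[0]),Rt(frm[1]))
    print((r.inv().apply(np.array(P)-p)*1000).round(1),np.degrees((r.inv()*Rt(yaw)).as_rotvec()).round(1))
E
python3 - <<'E'
from h import *
inc([.5,.3,.30],154.8); inc([.47,-.20,.20],144.8,([.5,.3,.30],154.8))
E
```

```text
[-399.  -249.4 -105.8] [-0.1  0.   9.3]
[-185.7 -465.2  100. ] [ 0.  0. 10.]
```

Call:
{"fn": "step_arm", "kwargs": {
  "increments": [
    [[1,-40,-25,-80,0,0,2],[1,-399,-249,-106,0,0,9],[1,-399,-249,-106,0,0,9],[1,-399,-249,-106,0,0,9],[1,-399,-249,-106,0,0,9],[1,-399,-249,-106,0,0,9],[1,-399,-249,-106,0,0,9],[1,-399,-249,-106,0,0,9],[1,-399,-249,-106,0,0,9],[1,-399,-249,-106,0,0,9]]
  ]
}}

```text
t: 0.93
eef_pos: [0.4482, 0.3571, 0.2885]
tool_rot: [-0.0, 0.215, 0.977, -0.0]
contact_force: [0.5, -0.9, -0.4]
gripper_width: 1.002
grasp_force: 0.0
```

```bash
python3 - <<'E'
from h import *
print(tool()[0]);inc([.5,.25,.30],154.8); inc([.48,-.22,.20],144.8)
E
```

```text
[0.44822682 0.35709528 0.28845395]
[-92.  -75.4 -11.5] [-0.  -0.   0.3]
[-271.4 -510.2   88.5] [-0.  -0.  10.3]
```

Call:
{"fn": "step_arm", "kwargs": {
  "increments": [
    [[1,-271,-510,0,0,0,10],[1,-271,-510,0,0,0,10],[1,-271,-510,0,0,0,10],[1,-271,-510,0,0,0,10],[1,-271,-510,0,0,0,10],[1,-271,-510,0,0,0,10],[1,-271,-510,0,0,0,10],[1,-271,-510,88,0,0,10],[1,-271,-510,88,0,0,10],[1,-271,-510,88,0,0,10]]
  ]
}}

```text
t: 1.77
eef_pos: [0.4694, -0.0534, 0.2513]
tool_rot: [0.0, 0.299, 0.954, 0.0]
contact_force: [0.8, 0.5, -0.4]
gripper_width: 1.0
grasp_force: 0.0
```

```bash
python3 - <<'E'
from h import *
print(tool()[0]);inc([.48,-.22,.20],144.8)
E
```

```text
[ 0.46935509 -0.05337993  0.25125282]
[-103.9 -130.7   51.2] [0.1 0.  0.3]
```

Call:
{"fn": "step_arm", "kwargs": {
  "increments": [
    [[1,-104,-131,51,0,0,0],[1,-104,-131,51,0,0,0],[1,-104,-131,51,0,0,0],[1,-104,-131,51,0,0,0],[1,-104,-131,51,0,0,0],[1,-104,-131,51,0,0,0],[1,-104,-131,51,0,0,0]]
  ]
}}

```text
t: 2.35
eef_pos: [0.4799, -0.2182, 0.2001]
tool_rot: [-0.001, 0.3, 0.954, 0.0]
contact_force: [0.2, 0.5, -0.0]
gripper_width: 1.0
grasp_force: 0.0
```

```bash
python3 - <<'E'
from h import *
print(tool()[0]);snap('wrist','w1')
for y in(-.095,0,.074): print(proj('w1',[.4815+y*np.cos(2.527),-.2208+y*np.sin(2.527),.045]))
E
```

```text
[ 0.47987759 -0.21820119  0.20008406]
[312.71458733 251.77839476]
[312.94554332 175.47853826]
[313.15576719 106.02785749]
```

View pics/w1.png

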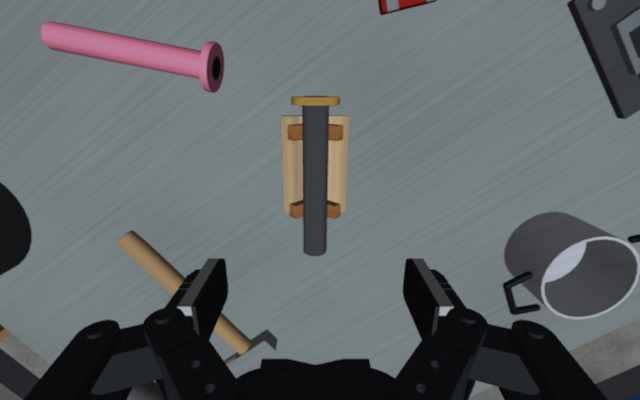

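The wrist view shows the tube upright at column 315, with its flange at row 101 and bare end at row 252. The prediction was column 313, so it agrees to about 2 mm.

```bash
python3 - <<'E'
from h import *
inc([.478,-.217,.025],144.8)
E
```

```text
[  1.9  -1.3 175.4] [ 0.  -0.   0.4]
```

Call:
{"fn": "step_arm", "kwargs": {
  "increments": [
    [[1,2,-1,40,0,0,0],[1,2,-1,80,0,0,0],[1,2,-1,115,0,0,0],[1,2,-1,140,0,0,0],[1,2,-1,155,0,0,0],[1,2,-1,165,0,0,0],[1,2,-1,172,0,0,0],[1,2,-1,175,0,0,0],[1,2,-1,175,0,0,0]]
  ]
}}

```text
t: 3.15
eef_pos: [0.4787, -0.2175, 0.0259]
tool_rot: [0.0, 0.299, 0.954, 0.0]
contact_force: [0.2, 0.4, 0.3]
gripper_width: 1.0
grasp_force: 0.0
```

Call:
{"fn": "step_arm", "kwargs": {
  "increments": [
    [[-1,0,0,0,0,0,0],[-1,0,0,0,0,0,0],[-1,0,0,0,0,0,0],[-1,0,0,0,0,0,0],[-1,0,0,0,0,0,0],[-1,0,0,0,0,0,0],[-1,0,0,0,0,0,0],[-1,0,0,0,0,0,0]]
  ],
  "force": 60
}}

```text
t: 3.82
eef_pos: [0.4781, -0.2181, 0.0255]
tool_rot: [-0.0, 0.3, 0.954, 0.0]
contact_force: [0.4, -0.5, -0.9]
gripper_width: 0.001
grasp_force: 0.0
```

The fingers shut on nothing, so I'll look.

```bash
python3 - <<'E'
from h import *
snap('wrist','w2');snap('scene','s2')
a=cv2.imread('pics/w2.png');b=cv2.imread('pics/s2.png')[150:270,170:330]
cv2.imwrite('pics/c2.png',np.vstack([cv2.resize(a,(480,300)),cv2.resize(b,(400,300),interpolation=cv2.INTER_CUBIC)[:, :].copy() if 0 else cv2.resize(b,(480,300),interpolation=cv2.INTER_CUBIC)]))
E
```

```text
(no output)
```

View pics/c2.png

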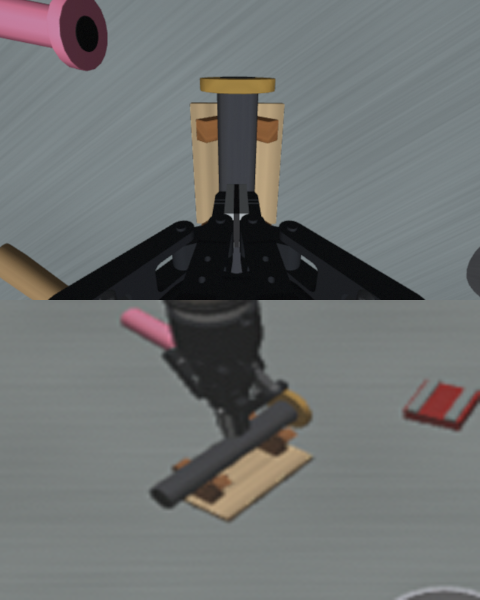

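```bash
python3 - <<'E'
from h import *
p,r=tool();print(p,bot.get_obs()['q'],bot.get_obs()['contact_force'],bot.get_obs()['gripper_width'])
for n in('w2','s2'):
    d=np.load(f'pics/{n}.npz');print(n,'cam',-d['R'].T@d['t'].ravel(),d['K'][0,0],d['R'][2])
    for z in(.0255,.045,.059,.075): print(z,proj(n,[p[0],p[1],z]))
    for y in(-.095,0,.074): print('tube',proj(n,[.4815+y*np.cos(2.527),-.2208+y*np.sin(2.527),.045]))
E
```

```text
[ 0.47804394 -0.21811645  0.02551315] [-0.09834186  0.51989886  0.52048116  2.07262507 -0.41973481  0.6512822
  1.66661822] [-1.21528154 -0.59006824  0.63673472] 0.0015661063104176625
w2 cam [ 0.40992243 -0.16928267  0.20435451] 309.85816105954973 [ 0.26328372 -0.18328856 -0.94714676]
0.0255 [313.19083094 232.63075179]
0.045 [313.00545206 247.13920858]
0.059 [312.84669716 259.56397109]
0.075 [312.63075684 276.46428135]
tube [312.11013146 378.72495093]
tube [312.62941237 253.90969653]
tube [313.17494597 122.78430151]
s2 cam [ 1.34002567 -0.03421096  0.86142309] 431.7758121680521 [-0.72854192  0.01221381 -0.68489232]
0.0255 [249.16962785 211.98563884]
0.045 [248.41368426 206.88545797]
0.059 [247.86036068 203.15230858]
0.075 [247.21683181 198.81056443]
tube [222.83808188 228.32595085]
tube [247.29057249 207.75538261]
tube [264.75765497 193.0612634 ]
```

```bash
python3 - <<'E'
from h import *
a=cv2.imread('pics/w2.png')[220:390,230:400];b=cv2.imread('pics/s2.png')[160:230,210:290]
a=cv2.convertScaleAbs(cv2.resize(a,(425,425),interpolation=cv2.INTER_CUBIC),alpha=2,beta=20)
b=cv2.convertScaleAbs(cv2.resize(b,(375,328),interpolation=cv2.INTER_CUBIC),alpha=2,beta=20)
o=np.zeros((425,800,3),np.uint8);o[:,:425]=a;o[:328,425:]=b;cv2.imwrite('pics/c3.png',o)
E
```

```text
(no output)
```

View pics/c3.png

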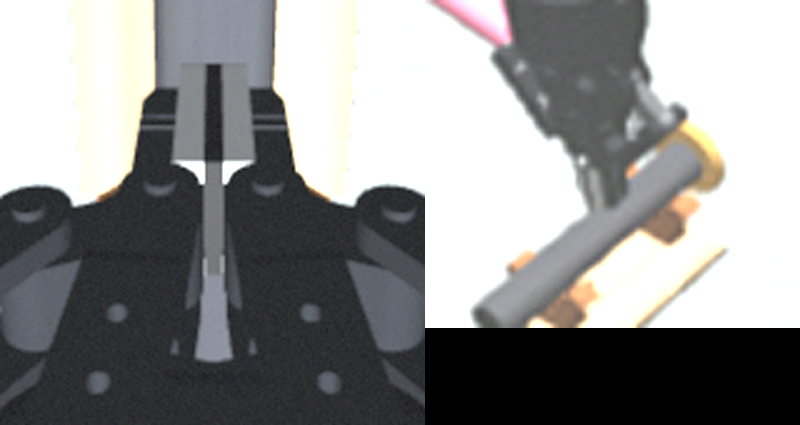

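The crop shows the shut pads ending at about wrist pixel (316,246), over the top of the tube. Either the tube is hiding the tips or they stopped short. I'll lift 60 mm to find out.

Call:
{"fn": "step_arm", "kwargs": {
  "increments": [
    [[-1,0,0,-30,0,0,0],[-1,0,0,-60,0,0,0],[-1,0,0,-60,0,0,0],[-1,0,0,-60,0,0,0]]
  ]
}}

```text
t: 4.25
eef_pos: [0.4794, -0.2185, 0.0869]
tool_rot: [0.002, 0.3, 0.954, 0.0]
contact_force: [0.3, -0.3, -0.2]
gripper_width: -0.002
grasp_force: 0.0
```

```bash
python3 - <<'E'
from h import *
snap('wrist','w4');p,r=tool();print(p,proj('w4',p),bot.get_obs()['gripper_width'])
a=cv2.imread('pics/w2.png').astype(int);b=cv2.imread('pics/w4.png').astype(int)
print(a[200:300:6,308].tolist());print(b[200:300:6,308].tolist())
a=cv2.imread('pics/w4.png')[100:390,170:460]
cv2.imwrite('pics/c4.png',cv2.convertScaleAbs(cv2.resize(a,(580,580),interpolation=cv2.INTER_CUBIC),alpha=2,beta=20))
E
```

```text
[ 0.47837454 -0.21791751  0.08573689] [313.04058826 230.26340609] 0.0020919472765289957
[[70, 64, 61], [71, 64, 61], [72, 64, 63], [70, 64, 62], [69, 64, 61], [71, 65, 62], [69, 62, 60], [69, 62, 61], [61, 59, 56], [61, 59, 57], [61, 59, 56], [60, 59, 56], [61, 60, 57], [61, 59, 57], [106, 103, 100], [68, 66, 63], [15, 15, 12]]
[[70, 63, 61], [70, 64, 62], [70, 63, 61], [70, 65, 62], [69, 63, 61], [69, 63, 60], [70, 63, 61], [68, 63, 60], [61, 59, 57], [61, 58, 57], [60, 59, 56], [61, 59, 57], [61, 60, 57], [62, 60, 57], [105, 102, 99], [68, 66, 63], [16, 14, 12]]
```

View pics/c4.png

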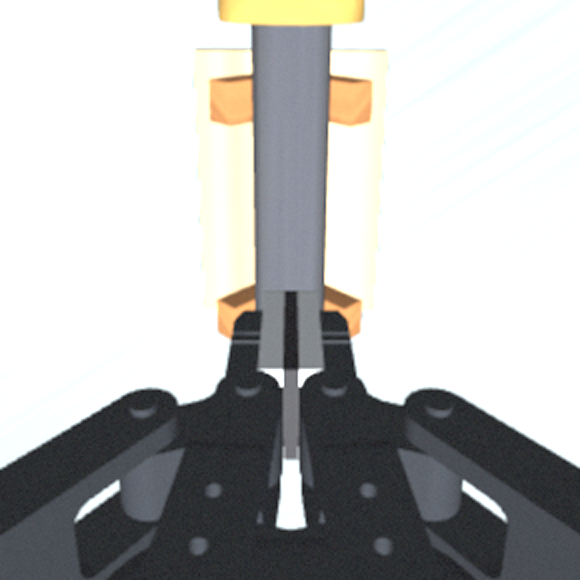

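The pads look the same as before, so the tips were not hidden by the tube. They are above the reported TCP, and I'll measure by how much in the scene view.

```bash
python3 - <<'E'
from h import *
c=snap('scene','s4');p,r=tool();print(p,[ (z,proj('s4',[p[0],p[1],z]).round(1)) for z in(.0857,.1,.11,.12,.13,.14)])
g=c['image'].astype(int).sum(2)//3
for v in range(168,212): print(v,g[v,236:262].tolist())
# ray for wrist tip: pixel (316,246) in tool frame at tool x=+11,0,-11
d=np.load('pics/w4.npz');o=-d['R'].T@d['t'].ravel();w=d['R'].T@np.linalg.inv(d['K'])@[315,246,1.]
ot,wt=r.inv().apply(o-p),r.inv().apply(w)
for x in(.011,0,-.011): print(x,(ot+wt*(x-ot[0])/wt[0]).round(4))
E
```

```text
[ 0.4777374  -0.21767463  0.08505619] [(0.0857, array([247. , 195.8])), (0.1, array([246.4, 191.8])), (0.11, array([245.9, 188.9])), (0.12, array([245.5, 186.1])), (0.13, array([245.1, 183.2])), (0.14, array([244.7, 180.2]))]
168 [37, 38, 37, 38, 38, 38, 39, 37, 37, 44, 43, 41, 37, 33, 39, 86, 86, 69, 47, 40, 47, 47, 46, 49, 47, 57]
169 [37, 37, 37, 37, 38, 38, 37, 35, 40, 42, 38, 38, 36, 33, 42, 95, 72, 44, 36, 39, 40, 43, 38, 38, 55, 92]
170 [35, 35, 37, 37, 37, 37, 38, 35, 38, 37, 39, 40, 39, 37, 46, 102, 70, 40, 36, 39, 37, 35, 34, 55, 93, 123]
171 [53, 35, 37, 37, 38, 37, 38, 37, 36, 37, 44, 48, 48, 43, 41, 52, 41, 36, 36, 37, 35, 34, 54, 94, 123, 129]
172 [83, 43, 35, 38, 40, 38, 38, 38, 37, 39, 49, 50, 52, 49, 41, 37, 37, 36, 36, 34, 35, 54, 93, 122, 129, 127]
173 [100, 52, 38, 37, 37, 36, 37, 38, 37, 38, 46, 50, 48, 42, 38, 37, 37, 36, 35, 35, 53, 93, 123, 128, 127, 126]
174 [101, 64, 40, 36, 37, 37, 35, 37, 39, 35, 40, 43, 41, 37, 38, 38, 36, 34, 39, 60, 95, 123, 130, 129, 127, 126]
175 [105, 89, 54, 41, 62, 49, 38, 38, 36, 37, 37, 37, 37, 38, 38, 35, 35, 54, 82, 104, 125, 1
[... 3840 characters left out ...]
4, 60, 55, 47, 46, 48, 50, 53, 54]
207 [126, 127, 128, 129, 119, 101, 84, 72, 69, 71, 71, 71, 72, 71, 71, 67, 64, 59, 51, 47, 43, 49, 54, 54, 53, 52]
208 [128, 129, 129, 120, 94, 73, 69, 69, 70, 72, 70, 71, 72, 70, 67, 62, 55, 48, 46, 54, 53, 52, 53, 54, 53, 54]
209 [131, 132, 122, 96, 74, 68, 71, 71, 70, 70, 72, 71, 70, 66, 61, 55, 47, 45, 67, 102, 94, 71, 56, 52, 53, 54]
210 [132, 120, 97, 76, 69, 71, 70, 72, 73, 71, 71, 68, 64, 60, 54, 46, 49, 79, 114, 145, 138, 118, 85, 62, 53, 51]
211 [115, 88, 72, 68, 69, 71, 71, 71, 71, 71, 68, 64, 58, 52, 45, 55, 97, 129, 145, 149, 150, 152, 132, 109, 81, 58]
0.011 [ 0.011   0.0013 -0.0441]
0 [ 0.      0.0014 -0.0232]
-0.011 [-0.011   0.0014 -0.0023]
```

The tips sit about 30–37 mm above the reported TCP. I'll calibrate this by touching the top of the tube (59 mm) lightly with the shut fingers.

Call:
{"fn": "step_arm", "kwargs": {
  "increments": [
    [[-1,0,0,30,0,0,0],[-1,0,0,50,0,0,0],[-1,0,0,60,0,0,0],[-1,0,0,62,0,0,0],[-1,0,0,62,0,0,0]]
  ]
}}

```text
t: 4.77
eef_pos: [0.4765, -0.2174, 0.0225]
tool_rot: [-0.002, 0.3, 0.954, 0.0]
contact_force: [-0.9, -0.9, 0.4]
gripper_width: -0.004
grasp_force: 0.0
```

Call:
{"fn": "step_arm", "kwargs": {
  "increments": [
    [[-1,0,0,1,0,0,0],[-1,0,0,2,0,0,0],[-1,0,0,2,0,0,0]]
  ]
}}

```text
t: 5.02
eef_pos: [0.4773, -0.2179, 0.0221]
tool_rot: [-0.001, 0.3, 0.954, 0.001]
contact_force: [-4.7, 2.1, 14.2]
gripper_width: -0.001
grasp_force: 7.1
```

Call:
{"fn": "step_arm", "kwargs": {
  "increments": [
    [[-1,0,0,1,0,0,0],[-1,0,0,2,0,0,0],[-1,0,0,2,0,0,0]]
  ]
}}

```text
t: 5.27
eef_pos: [0.4774, -0.2179, 0.0218]
tool_rot: [-0.001, 0.3, 0.954, 0.001]
contact_force: [-11.0, 5.8, 36.5]
gripper_width: 0.001
grasp_force: 18.3
```

Call:
{"fn": "step_arm", "kwargs": {
  "increments": [
    [[-1,0,0,1,0,0,0],[-1,0,0,2,0,0,0],[-1,0,0,2,0,0,0]]
  ]
}}

```text
t: 5.52
eef_pos: [0.4775, -0.2179, 0.0215]
tool_rot: [-0.001, 0.3, 0.954, 0.002]
contact_force: [-17.3, 10.6, 58.8]
gripper_width: 0.005
grasp_force: 29.7
```

Contact came at a reported z of about 0.0223, so the real tips are 36.7 mm above the reported TCP. I'll back off, open and go to a reported z of about -0.012.

Call:
{"fn": "step_arm", "kwargs": {
  "increments": [
    [[-1,0,0,-30,0,0,0],[1,0,0,-50,0,0,0],[1,0,0,-50,0,0,0],[1,0,0,-50,0,0,0],[1,0,0,-50,0,0,0],[1,0,0,-50,0,0,0],[1,0,0,-50,0,0,0],[1,0,0,-50,0,0,0]]
  ]
}}

```text
t: 6.18
eef_pos: [0.4775, -0.218, 0.0667]
tool_rot: [-0.001, 0.3, 0.954, -0.0]
contact_force: [0.6, -0.6, 0.1]
gripper_width: 0.973
grasp_force: 0.0
```

```bash
python3 - <<'E'
from h import *
print(tool()[0],bot.get_obs()['gripper_width']);inc([.478,-.217,-.0125],144.8)
E
```

```text
[ 0.47745844 -0.21796501  0.06669009] 0.972867358106249
[-0.   1.2 79.2] [-0.  -0.1  0.3]
```

Call:
{"fn": "step_arm", "kwargs": {
  "increments": [
    [[1,0,1,30,0,0,0],[1,0,1,50,0,0,0],[1,0,1,65,0,0,0],[1,0,1,74,0,0,0],[1,0,1,79,0,0,0],[1,0,1,79,0,0,0]]
  ]
}}

```text
t: 6.68
eef_pos: [0.478, -0.2172, -0.0123]
tool_rot: [-0.001, 0.3, 0.954, -0.0]
contact_force: [-0.6, -0.5, 0.4]
gripper_width: 1.002
grasp_force: 0.0
```

Call:
{"fn": "step_arm", "kwargs": {
  "increments": [
    [[-1,0,0,0,0,0,0],[-1,0,0,0,0,0,0],[-1,0,0,0,0,0,0],[-1,0,0,0,0,0,0],[-1,0,0,0,0,0,0],[-1,0,0,0,0,0,0],[-1,0,0,0,0,0,0]]
  ],
  "force": 60
}}

```text
t: 7.27
eef_pos: [0.4785, -0.2182, -0.0107]
tool_rot: [0.0, 0.3, 0.954, -0.0]
contact_force: [-2.6, -0.9, 6.3]
gripper_width: 0.309
grasp_force: 58.5
```

```bash
python3 - <<'E'
from h import *
inc([.478,-.218,.16],144.8);inc([.53,0.05,.16],91.9)
E
```

```text
[ 4.000e-01 -1.000e-01 -1.707e+02] [-0.   0.   0.3]
[ 111.1  249.4 -170.9] [ 0.   0.1 53.2]
```

Call:
{"fn": "step_arm", "kwargs": {
  "increments": [
    [[-1,0,0,-5,0,0,0],[-1,0,0,-20,0,0,0],[-1,0,0,-50,0,0,0],[-1,0,0,-80,0,0,0],[-1,0,0,-110,0,0,0],[-1,0,0,-140,0,0,0],[-1,0,0,-165,0,0,0],[-1,0,0,-172,0,0,0],[-1,0,0,-172,0,0,0]]
  ]
}}

```text
t: 8.02
eef_pos: [0.4798, -0.2174, 0.1622]
tool_rot: [0.002, 0.299, 0.954, 0.001]
contact_force: [-0.4, 0.3, -3.1]
gripper_width: 0.309
grasp_force: 59.5
```

```bash
python3 - <<'E'
from h import *
print(bot.get_obs()['gripper_width']);inc([.53,0.05,.16],91.9)
E
```

```text
0.30923335400893
[111.6 248.1   2.4] [ 0.2  0.1 53.3]
```

Call:
{"fn": "step_arm", "kwargs": {
  "increments": [
    [[-1,8,20,0,0,0,4],[-1,24,53,0,0,0,10],[-1,38,84,0,0,0,17],[-1,51,114,0,0,0,24],[-1,65,144,1,0,0,31],[-1,79,174,2,0,0,38],[-1,92,204,2,0,0,45],[-1,104,230,2,0,0,50],[-1,112,248,2,0,0,53],[-1,112,248,2,0,0,53]]
  ]
}}

```text
t: 8.85
eef_pos: [0.5277, 0.0562, 0.156]
tool_rot: [-0.001, 0.692, 0.722, -0.001]
contact_force: [0.3, 0.9, -3.7]
gripper_width: 0.309
grasp_force: 59.5
```

```bash
python3 - <<'E'
from h import *
print(bot.get_obs()['gripper_width']);inc([.5603,0.1992,.16],91.9)
E
```

```text
0.3087002109741716
[141.5  38.7  -4.1] [-0.2 -0.   0.6]
```

Call:
{"fn": "step_arm", "kwargs": {
  "increments": [
    [[-1,20,2,-4,0,0,0.3],[-1,55,6,-4,0,0,0.6],[-1,90,12,-4,0,0,0.6],[-1,120,22,-4,0,0,0.6],[-1,136,30,-4,0,0,0.6],[-1,142,36,-4,0,0,0.6],[-1,142,39,-4,0,0,0.6],[-1,142,39,-4,0,0,0.6],[-1,142,39,-4,0,0,0.6]]
  ]
}}

```text
t: 9.6
eef_pos: [0.5618, 0.1907, 0.1619]
tool_rot: [0.0, 0.699, 0.715, -0.001]
contact_force: [-1.1, -0.7, -3.0]
gripper_width: 0.31
grasp_force: 59.5
```

```bash
python3 - <<'E'
from h import *
p,r=tool();print(p,r.as_matrix().round(3).tolist());inc([.5603,0.1992,.16],91.9)
snap('wrist','w5');snap('top','t5');snap('scene','s5')
f=lambda n,x,y,w,h,W,H:cv2.convertScaleAbs(cv2.resize(cv2.imread(f'pics/{n}.png')[y:y+h,x:x+w],(W,H),interpolation=cv2.INTER_CUBIC),alpha=1.4,beta=10)
o=np.zeros((600,800,3),np.uint8);o[:250,:400]=f('w5',0,0,640,400,400,250);o[:300,400:]=f('t5',220,150,100,75,400,300);o[300:,400:]=f('s5',350,150,120,90,400,300);o[250:,:400]=f('w5',220,40,200,175,400,350)
cv2.imwrite('pics/c5.png',o)
E
```

```text
[0.56183199 0.19070879 0.16193658] [[-0.024, 1.0, -0.001], [1.0, 0.024, -0.002], [-0.002, -0.001, -1.0]]
[ 8.5 -1.3  1.9] [-0.1  0.1 -0.5]
```

View pics/c5.png

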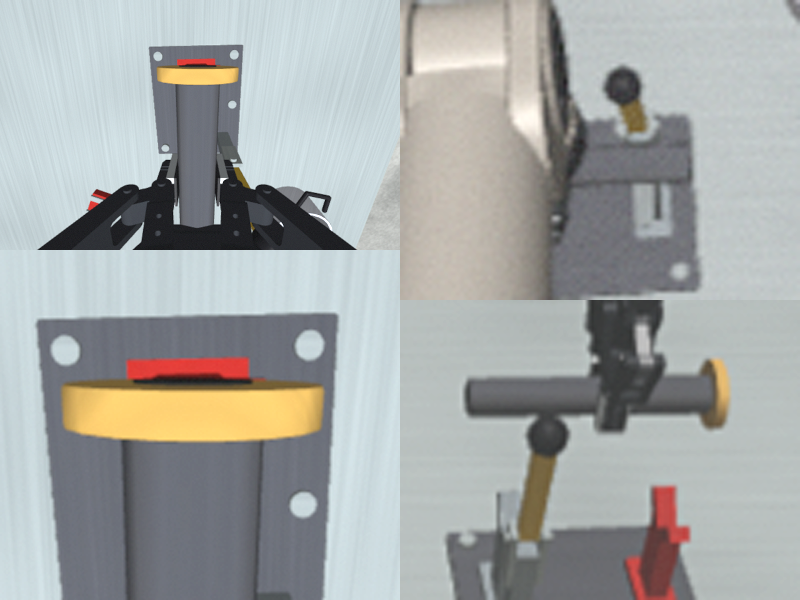

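The composite shows the tube level in the grip above the jig. In the wrist view the far corners of the base are at (239,74) and (389,71.5). The red head is below and just beyond the flange.

```bash
python3 - <<'E'
from h import *
A=ray('w5',239,74,.012);B=ray('w5',388.8,71.3,.012);x=(B-A);print(A,B,np.linalg.norm(x),np.degrees(np.arctan2(x[1],x[0])))
x/=np.linalg.norm(x);y=np.array([-x[1],x[0],0]);c=(A+B)/2-.095*y;print('ctr wrist',c)
p,r=tool()
# tube at flange inner face, expected axis
J=np.array([.5604,.1956]);yw=np.radians(91.9)
axisz=p[2]+.0565;tx=r.as_matrix()[:,0]
print(p,axisz,'flange centre px',proj('w5',np.r_[p[:2],axisz]+tx*(.074-.0046)),'seen edges',220+62/2,220+322/2)
for s in(-.025,.025): print(proj('w5',np.r_[p[:2],axisz]+tx*(.074-.0046)+r.as_matrix()[:,1]*s))
# knob etc.
for n in('w5','s5'):print(n,proj(n,np.r_[p[:2],axisz]+tx*(.082-.0046)), proj(n,np.r_[p[:2],axisz]+tx*(-.095-.0046)))
E
```

```text
[0.48394613 0.29060908 0.012     ] [0.63136304 0.29655821 0.012     ] 0.1475369027492188 2.310962185455121
ctr wrist [0.56148527 0.19866091 0.012     ]
[0.56192102 0.19182125 0.16254305] 0.21904304805408958 flange centre px [315.4395603  130.98954382] seen edges 251.0 381.0
[250.70558188 131.02302045]
[380.22056457 130.95604287]
w5 [315.43437697 109.4672415 ] [315.51315577 436.57390622]
s5 [444.85056582 176.67264003] [369.63108415 177.92095121]
```

```bash
python3 - <<'E'
from h import *
print(tool()[0]);inc([.5608,0.2000,.075],92.0)
E
```

```text
[0.56192102 0.19182125 0.16254305]
[ 8.2 -0.9 87.5] [-0.   0.  -0.6]
```

Call:
{"fn": "step_arm", "kwargs": {
  "increments": [
    [[-1,8,-1,0,0,0,-0.6],[-1,8,-1,15,0,0,-0.6],[-1,8,-1,35,0,0,-0.6],[-1,8,-1,55,0,0,-0.6],[-1,8,-1,72,0,0,-0.6],[-1,8,-1,82,0,0,-0.6],[-1,8,-1,87,0,0,-0.6],[-1,8,-1,87,0,0,-0.6]]
  ]
}}

```text
t: 10.42
eef_pos: [0.5604, 0.2016, 0.0749]
tool_rot: [-0.0, 0.694, 0.72, -0.001]
contact_force: [0.5, -0.8, -2.9]
gripper_width: 0.308
grasp_force: 59.6
```

```bash
python3 - <<'E'
from h import *
P=[]
for i in range(6):
    bot.read_camera('scene'); P.append(tool()[0])
print(np.mean(P,0),np.std(P,0),bot.get_obs()['contact_force']);inc([.5608,0.2000,.0485],92.0)
E
```

```text
[0.56159776 0.20178344 0.07639022] [2.54199474e-04 6.38888204e-05 3.06505132e-04] [-0.59072405  0.75476813 -2.29875977]
[-1.8 -0.9 27.9] [ 0.1 -0.   0.1]
```

Next, small steps down in the last part, watching the force.

Call:
{"fn": "step_arm", "kwargs": {
  "increments": [
    [[-1,-2,-1,5,0,0,0],[-1,-2,-1,10,0,0,0],[-1,-2,-1,15,0,0,0],[-1,-2,-1,18,0,0,0],[-1,-2,-1,21,0,0,0],[-1,-2,-1,23,0,0,0],[-1,-2,-1,23,0,0,0]]
  ]
}}

```text
t: 11.3
eef_pos: [0.5599, 0.1994, 0.052]
tool_rot: [-0.0, 0.694, 0.72, -0.0]
contact_force: [-0.0, -0.6, -3.2]
gripper_width: 0.31
grasp_force: 59.6
```

Call:
{"fn": "step_arm", "kwargs": {
  "increments": [
    [[-1,0,0,1,0,0,0],[-1,0,0,2,0,0,0],[-1,0,0,2,0,0,0]]
  ]
}}

```text
t: 11.55
eef_pos: [0.5604, 0.1996, 0.0507]
tool_rot: [0.0, 0.694, 0.72, 0.0]
contact_force: [0.9, 0.1, -1.5]
gripper_width: 0.3
grasp_force: 59.6
```

Call:
{"fn": "step_arm", "kwargs": {
  "increments": [
    [[-1,0,0,1,0,0,0],[-1,0,0,2,0,0,0],[-1,0,0,2,0,0,0]]
  ]
}}

```text
t: 11.8
eef_pos: [0.5612, 0.1996, 0.0496]
tool_rot: [0.0, 0.694, 0.72, 0.001]
contact_force: [0.3, -0.5, 4.7]
gripper_width: 0.308
grasp_force: 60.6
```

Call:
{"fn": "step_arm", "kwargs": {
  "increments": [
    [[-1,0,0,1,0,0,0],[-1,0,0,1,0,0,0],[-1,0,0,1,0,0,0],[-1,0,0,1,0,0,0]]
  ]
}}

```text
t: 12.13
eef_pos: [0.5615, 0.1995, 0.0494]
tool_rot: [0.001, 0.693, 0.72, 0.001]
contact_force: [-3.0, -2.2, 11.5]
gripper_width: 0.31
grasp_force: 61.2
```

```bash
python3 - <<'E'
from h import *
P=[]
for i in range(4):
    c=snap('scene','s6');o=bot.get_obs(); P.append(np.r_[o['eef_pos'],o['contact_force'],o['torque']])
print(np.mean(P,0).round(4))
snap('wrist','w6');snap('top','t6')
p,r=tool();
f=lambda n,x,y,w,h,W,H:cv2.convertScaleAbs(cv2.resize(cv2.imread(f'pics/{n}.png')[y:y+h,x:x+w],(W,H),interpolation=cv2.INTER_CUBIC),alpha=1.4,beta=10)
o=np.hstack([f('s6',355,175,100,80,500,400),f('w6',210,30,220,300,300,400)]);cv2.imwrite('pics/c6.png',o)
E
```

```text
[ 0.5615  0.1995  0.0494 -2.1423 -1.595  11.3168 -0.3026  0.4248  0.4802]
```

View pics/c6.png

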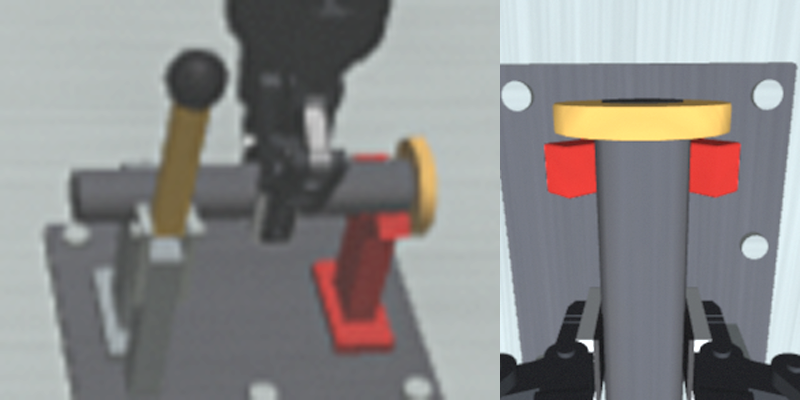

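The crops show the tube in both V-heads, with the flange a few mm beyond the red head's outer face. The knob is at scene pixel (394,190.5). I'll let go and measure the knob.

Call:
{"fn": "step_arm", "kwargs": {
  "increments": [
    [[-1,0,0,-1,0,0,0],[0,0,0,-1,0,0,0],[1,0,0,-1,0,0,0],[1,0,0,-1,0,0,0],[1,0,0,-1,0,0,0],[1,0,0,-1,0,0,0],[1,0,0,-1,0,0,0],[1,0,0,-15,0,0,0],[1,0,0,-40,0,0,0],[1,0,0,-75,0,0,0]]
  ]
}}

```text
t: 13.27
eef_pos: [0.5582, 0.1988, 0.1221]
tool_rot: [-0.001, 0.694, 0.72, -0.002]
contact_force: [0.2, 1.0, 0.4]
gripper_width: 1.003
grasp_force: 0.0
```

```bash
python3 - <<'E'
from h import *
from scipy.optimize import least_squares
obs=[('s6',393.8,190.6),('top0',275.4,171.0)]
res=least_squares(lambda X:np.concatenate([proj(n,X)-[u,v] for n,u,v in obs]),[.63,.13,.22]);print(res.x,res.fun)
J=np.array([.5608,.1965]);y=np.radians(2.0)
kn=lambda a:np.r_[J+np.array([[np.cos(y),-np.sin(y)],[np.sin(y),np.cos(y)]])@[.045-.105*np.cos(a),-.06],.125+.105*np.sin(a)]
r2=least_squares(lambda a:np.concatenate([proj(n,kn(a[0]))-[u,v] for n,u,v in obs]),[1.75]);print(r2.x,r2.fun,kn(r2.x[0]))
print(bot.get_obs()['eef_pos'],bot.get_obs()['q'])
E
```

```text
[0.61878739 0.13998557 0.22746114] [-0.18619439  0.00127535 -0.24256232 -0.02961341]
[1.68422865] [-0.6830618  -0.34393007  0.19400538 -0.49855329] [0.61974419 0.1385218  0.22932521]
[0.55822342 0.198821   0.12211016] [-0.98723972  0.5152469   0.73267509  1.85971519 -0.42142324  0.93264398
 -0.02329612]
```

```bash
python3 - <<'E'
from h import *
p,r=tool();inc([p[0],p[1],.25],92);inc([.6195,.139,.25],137);inc([.6195,.139,.25],182,([.6195,.139,.25],137))
E
```

```text
[  -0.3   -0.5 -127.9] [-0.2  0.1  0.1]
[ -62.4   58.5 -128. ] [ -0.3   0.  -44.9]
[0. 0. 0.] [  0.   0. -45.]
```

Call:
{"fn": "step_arm", "kwargs": {
  "increments": [
    [[1,0,0,-40,0,0,0],[1,0,0,-80,0,0,0],[1,0,0,-115,0,0,0],[1,-10,10,-128,0,0,-7],[1,-25,25,-128,0,0,-14],[1,-40,40,-128,0,0,-21],[1,-55,50,-128,0,0,-28],[1,-62,58,-128,0,0,-35],[1,-62,58,-128,0,0,-42],[1,-62,58,-128,0,0,-45]]
  ]
}}

```text
t: 14.1
eef_pos: [0.6208, 0.138, 0.2517]
tool_rot: [0.0, 0.364, 0.932, -0.0]
contact_force: [-0.4, 0.2, 0.1]
gripper_width: 1.004
grasp_force: 0.0
```

Call:
{"fn": "step_arm", "kwargs": {
  "increments": [
    [[1,0,0,0,0,0,-7],[1,0,0,0,0,0,-14],[1,0,0,0,0,0,-21],[1,0,0,0,0,0,-28],[1,0,0,0,0,0,-35],[1,0,0,0,0,0,-42],[1,0,0,0,0,0,-45],[1,0,0,0,0,0,-45],[1,0,0,0,0,0,-45]]
  ]
}}

```text
t: 14.85
eef_pos: [0.6203, 0.1393, 0.2514]
tool_rot: [0.0, -0.017, 1.0, 0.0]
contact_force: [0.7, -0.5, 0.5]
gripper_width: 1.001
grasp_force: 0.0
```

```bash
python3 - <<'E'
from h import *
c=snap('wrist','w7');p,r=tool();print(p,bot.get_obs()['q'].round(2));inc([.6195,.139,.1725],182)
print('knob pred',proj('w7',[.6195,.139,.229]))
# dark blob + red tube check
hsv=cv2.cvtColor(c['image'],cv2.COLOR_RGB2HSV);m=cv2.inRange(hsv,(18,90,40),(32,255,255));ys,xs=np.nonzero(m);print('yellow px',len(xs),xs.mean(),ys.mean(),np.percentile(xs,[2,98]),np.percentile(ys,[2,98]))
cv2.imwrite('pics/c7.png',cv2.convertScaleAbs(c['image'][:,:,::-1],alpha=1.5,beta=10))
E
```

```text
[0.62034051 0.1394345  0.25116845] [-0.66  0.39  0.46  1.61 -0.18  1.18  1.45]
[ 0.9 -0.4 78.7] [-0.  0. -0.]
knob pred [312.36352519 216.70581275]
yellow px 1456 366.2953296703297 138.72115384615384 [ 49. 462.] [ 38. 195.]
```

View pics/c7.png

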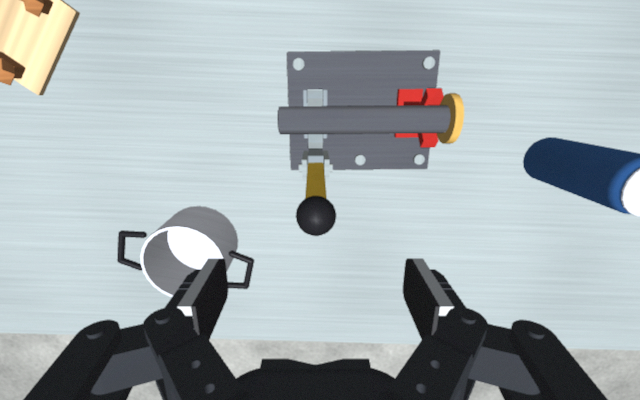

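The wrist view shows the knob at (316,216) against a prediction of (312,217). The tube is seated, with its flange just beyond the red head. Now down to the knob to pinch it.

Call:
{"fn": "step_arm", "kwargs": {
  "increments": [
    [[1,1,0,30,0,0,0],[1,1,0,50,0,0,0],[1,1,0,65,0,0,0],[1,1,0,75,0,0,0],[1,1,0,79,0,0,0],[1,1,0,79,0,0,0]]
  ]
}}

```text
t: 15.4
eef_pos: [0.619, 0.1396, 0.171]
tool_rot: [-0.001, -0.018, 1.0, -0.0]
contact_force: [0.8, -0.1, 0.3]
gripper_width: 0.998
grasp_force: 0.0
```

Call:
{"fn": "step_arm", "kwargs": {
  "increments": [
    [[-1,0,0,0,0,0,0],[-1,0,0,0,0,0,0],[-1,0,0,0,0,0,0],[-1,0,0,0,0,0,0],[-1,0,0,0,0,0,0],[-1,0,0,0,0,0,0],[-1,0,0,0,0,0,0]]
  ],
  "force": 30
}}

```text
t: 15.98
eef_pos: [0.6199, 0.1397, 0.1723]
tool_rot: [0.001, -0.019, 1.0, 0.0]
contact_force: [-0.2, -0.0, 4.2]
gripper_width: 0.303
grasp_force: 29.3
```

```bash
python3 - <<'E'
from h import *
a0=1.685
p,r=tool();print(p,bot.get_obs()['gripper_width'],bot.get_obs()['contact_force'])
for i,a in enumerate(np.linspace(a0,0,31)):
    # tool x ~ -jig x ; tool z down. cumulative
    print(i,round(a,3),round(105*(np.cos(a)-np.cos(a0)),1),round(-105*(np.sin(a)-np.sin(a0)),1))
E
```

```text
[0.61987722 0.13965696 0.17226846] 0.3031764769846811 [-0.24019274 -0.01473358  4.23130975]
0 1.685 0.0 -0.0
1 1.629 5.9 -0.5
2 1.573 11.8 -0.7
3 1.516 17.7 -0.5
4 1.46 23.5 -0.0
5 1.404 29.4 0.8
6 1.348 35.2 1.9
7 1.292 40.9 3.4
8 1.236 46.5 5.2
9 1.18 52.0 7.3
10 1.123 57.4 9.7
11 1.067 62.6 12.4
12 1.011 67.7 15.3
13 0.955 72.6 18.6
14 0.899 77.3 22.2
15 0.842 81.9 26.0
16 0.786 86.1 30.0
17 0.73 90.2 34.3
18 0.674 94.0 38.8
19 0.618 97.6 43.5
20 0.562 100.8 48.4
21 0.506 103.8 53.5
22 0.449 106.5 58.7
23 0.393 109.0 64.1
24 0.337 111.1 69.6
25 0.281 112.9 75.2
26 0.225 114.3 80.9
27 0.168 115.5 86.7
28 0.112 116.3 92.5
29 0.056 116.8 98.4
30 0.0 117.0 104.3
```

Pinched. Now the arc, first ten rows.

Call:
{"fn": "step_arm", "kwargs": {
  "increments": [
    [[-1,6,0,-0.5,0,0,0],[-1,12,0,-0.7,0,0,0],[-1,18,0,-0.5,0,0,0],[-1,23.5,0,0,0,0,0],[-1,29.5,0,0.8,0,0,0],[-1,35,0,1.9,0,0,0],[-1,41,0,3.4,0,0,0],[-1,46.5,0,5.2,0,0,0],[-1,52,0,7.3,0,0,0],[-1,57.5,0,9.7,0,0,0]]
  ]
}}

```text
t: 16.82
eef_pos: [0.5611, 0.1371, 0.1614]
tool_rot: [-0.0, -0.019, 1.0, -0.0]
contact_force: [1.9, -2.9, -1.8]
gripper_width: 0.305
grasp_force: 29.5
```

Call:
{"fn": "step_arm", "kwargs": {
  "increments": [
    [[-1,5,0,2.7,0,0,0],[-1,10.3,0,5.6,0,0,0],[-1,15.2,0,8.9,0,0,0],[-1,20,0,12.5,0,0,0],[-1,24.5,0,16.3,0,0,0],[-1,28.7,0,20.3,0,0,0],[-1,32.8,0,24.6,0,0,0],[-1,36.6,0,29.1,0,0,0],[-1,40.2,0,33.8,0,0,0],[-1,43.4,0,38.7,0,0,0]]
  ]
}}

```text
t: 17.65
eef_pos: [0.5178, 0.1353, 0.1225]
tool_rot: [-0.0, -0.018, 1.0, -0.0]
contact_force: [0.4, -5.4, 0.5]
gripper_width: 0.305
grasp_force: 29.9
```

Call:
{"fn": "step_arm", "kwargs": {
  "increments": [
    [[-1,3,0,5.1,0,0,0],[-1,5.7,0,10.3,0,0,0],[-1,8.2,0,15.7,0,0,0],[-1,10.3,0,21.2,0,0,0],[-1,12.1,0,26.8,0,0,0],[-1,13.5,0,32.5,0,0,0],[-1,14.7,0,38.3,0,0,0],[-1,15.5,0,44,0,0,0],[-1,15.7,0,46,0,0,0],[-1,15.7,0,46,0,0,0]]
  ]
}}

```text
t: 18.48
eef_pos: [0.5019, 0.1346, 0.0761]
tool_rot: [-0.001, -0.018, 1.0, -0.001]
contact_force: [-0.3, -6.5, -0.5]
gripper_width: 0.309
grasp_force: 29.9
```

Call:
{"fn": "step_arm", "kwargs": {
  "increments": [
    [[-1,0.2,0,2,0,0,0],[-1,0.3,0,4,0,0,0],[-1,0.3,0,6,0,0,0],[-1,0.3,0,7,0,0,0],[-1,0.3,0,7,0,0,0]]
  ]
}}

```text
t: 18.9
eef_pos: [0.5015, 0.1346, 0.0693]
tool_rot: [-0.001, -0.018, 1.0, -0.0]
contact_force: [-0.2, -5.1, -0.3]
gripper_width: 0.305
grasp_force: 30.0
```

Call:
{"fn": "step_arm", "kwargs": {
  "increments": [
    [[-1,0,0,1,0,0,0],[-1,0,0,2,0,0,0],[-1,0,0,2,0,0,0],[-1,0,0,2,0,0,0]]
  ]
}}

```text
t: 19.23
eef_pos: [0.5015, 0.1346, 0.0674]
tool_rot: [-0.001, -0.018, 1.0, -0.0]
contact_force: [-0.5, -5.6, -0.8]
gripper_width: 0.307
grasp_force: 30.0
```

Call:
{"fn": "step_arm", "kwargs": {
  "increments": [
    [[-1,0,0,1,0,0,0],[-1,0,0,1,0,0,0],[-1,0,0,1,0,0,0]]
  ]
}}

```text
t: 19.48
eef_pos: [0.5015, 0.1346, 0.0665]
tool_rot: [-0.001, -0.018, 1.0, -0.0]
contact_force: [0.7, -5.3, -1.0]
gripper_width: 0.308
grasp_force: 30.0
```

Call:
{"fn": "step_arm", "kwargs": {
  "increments": [
    [[-1,0,0,0.7,0,0,0],[-1,0,0,1.5,0,0,0],[-1,0,0,1.5,0,0,0]]
  ]
}}

```text
t: 19.73
eef_pos: [0.5016, 0.1346, 0.0656]
tool_rot: [-0.001, -0.018, 1.0, -0.0]
contact_force: [-2.3, -6.7, 7.5]
gripper_width: 0.309
grasp_force: 30.5
```

Call:
{"fn": "step_arm", "kwargs": {
  "increments": [
    [[-1,0,0,0.7,0,0,0],[-1,0,0,1.5,0,0,0],[-1,0,0,1.5,0,0,0]]
  ]
}}

```text
t: 19.98
eef_pos: [0.5019, 0.1346, 0.0646]
tool_rot: [-0.001, -0.018, 1.0, -0.0]
contact_force: [-5.0, -6.5, 12.6]
gripper_width: 0.304
grasp_force: 31.0
```

```bash
python3 - <<'E'
from h import *
from scipy.optimize import least_squares
c=snap('scene','s8');c2=snap('top','t8')
p,r=tool();print(p,bot.get_obs()['contact_force'])
J=np.array([.5608,.1965]);y=np.radians(2.0);Rm=np.array([[np.cos(y),-np.sin(y)],[np.sin(y),np.cos(y)]])
for a in(-.1,0,.1,.2):
    print(a,proj('s8',np.r_[J+Rm@[.045-.105*np.cos(a),-.06],.125+.105*np.sin(a)]),proj('s8',np.r_[J+Rm@[.045-.07*np.cos(a),-.06],.125+.07*np.sin(a)]),proj('s8',np.r_[J+Rm@[.045,-.06],.125]))
cv2.imwrite('pics/c8.png',cv2.convertScaleAbs(cv2.resize(cv2.imread('pics/s8.png')[170:250,355:455],(800,600),interpolation=cv2.INTER_CUBIC),alpha=1.5,beta=10))
E
```

```text
[0.50192083 0.1346538  0.06467006] [-4.70935172 -6.37984149 13.05929603]
-0.1 [380.26222461 193.96133301] [382.39765226 202.07055071] [387.0102274  219.58665622]
0 [380.64450184 190.8001578 ] [382.6673256  199.94758529] [387.0102274  219.58665622]
0.1 [381.09138465 187.86780886] [382.98093506 197.99383579] [387.0102274  219.58665622]
0.2 [381.60057038 185.19280573] [383.33635821 196.22870444] [387.0102274  219.58665622]
```

Contact with the tube is firm at a reported z of about 0.066, close to the expected 0.0685. I'll take the load off, release and lift clear.

Call:
{"fn": "step_arm", "kwargs": {
  "increments": [
    [[-1,0,0,-1,0,0,0],[-1,0,0,-1.5,0,0,0],[-0.2,0,0,-1.5,0,0,0],[0.5,0,0,-1.5,0,0,0],[1,0,0,-1.5,0,0,0],[1,0,0,-1.5,0,0,0],[1,0,0,-1.5,0,0,0],[1,0,0,-1.5,0,0,0],[1,0,0,-1.5,0,0,0]]
  ]
}}

```text
t: 20.83
eef_pos: [0.5025, 0.1355, 0.0656]
tool_rot: [-0.0, -0.019, 1.0, 0.0]
contact_force: [0.1, -0.0, 0.0]
gripper_width: 0.996
grasp_force: 0.0
```

Call:
{"fn": "step_arm", "kwargs": {
  "increments": [
    [[1,0,0,-10,0,0,0],[1,0,0,-30,0,0,0],[1,0,0,-65,0,0,0],[1,0,0,-105,0,0,0],[1,0,0,-140,0,0,0],[1,0,0,-160,0,0,0],[1,0,0,-160,0,0,0],[1,0,0,-160,0,0,0]]
  ]
}}

```text
t: 21.5
eef_pos: [0.5032, 0.1356, 0.2273]
tool_rot: [0.001, -0.019, 1.0, 0.001]
contact_force: [0.2, 0.2, -0.5]
gripper_width: 1.001
grasp_force: 0.0
```

```bash
python3 - <<'E'
from h import *
from scipy.optimize import least_squares
w=snap('wrist','w9');s=snap('scene','s9');print(bot.get_obs()['contact_force'])
J=np.array([.5608,.1965]);y=np.radians(2.0);Rm=np.array([[np.cos(y),-np.sin(y)],[np.sin(y),np.cos(y)]])
kn=lambda a:np.r_[J+Rm@[.045-.105*np.cos(a),-.06],.125+.105*np.sin(a)]
for n,c in(('w9',w),('s9',s)):
    for a in(-.15,0,.1,.2): print(n,a,proj(n,kn(a)).round(1))
    u,v=proj(n,kn(0)).astype(int); g=c['image'].max(2); h=28 if n=='w9' else 14
    m=(g[max(v-h,0):v+h,u-h:u+h]<52).astype(np.uint8); k,l,st,ce=cv2.connectedComponentsWithStats(m)
    for i in range(1,k):
        if st[i,4]>30: print(' dark',st[i],ce[i]+[u-h,max(v-h,0)])
    fl=cv2.inRange(cv2.cvtColor(c['image'],cv2.COLOR_RGB2HSV),(14,90,90),(28,255,255));k,l,st,ce=cv2.connectedComponentsWithStats(fl)
    for i in range(1,k):
        if st[i,4]>25: print(' brass/yellow',st[i],ce[i].round(1))
    yd=np.array([-np.sin(y),np.cos(y),0])
    for f in(.066,.0724,.083): print(' flange in/out ctr',f,proj(n,np.r_[J,.105]+yd*f).round(1),proj(n,np.r_[J,.105]+yd*(f+.008)).round(1))
E
```

```text
[-0.66564425  0.83815328 -0.8024776 ]
w9 -0.15 [312.  181.6]
w9 0 [311.9 184.9]
w9 0.1 [311.8 188.7]
w9 0.2 [311.7 193.9]
 dark [ 16  14  30  29 655] [313.66259542 184.39389313]
 brass/yellow [ 0 82 15 17 73] [ 5.3 90.4]
 brass/yellow [  9  89  49  36 316] [ 32.  105.7]
 brass/yellow [  8 157  11  26 104] [ 10.9 170. ]
 brass/yellow [ 306  197   17   86 1402] [314.2 239.7]
 brass/yellow [442 213  13  43 329] [449.2 234.7]
 flange in/out ctr 0.066 [429.9 233.6] [437.3 233.6]
 flange in/out ctr 0.0724 [435.8 233.6] [443.3 233.6]
 flange in/out ctr 0.083 [445.7 233.6] [453.2 233.7]
s9 -0.15 [380.1 195.6]
s9 0 [380.6 190.8]
s9 0.1 [381.1 187.9]
s9 0.2 [381.6 185.2]
 dark [11 12  9  8 41] [380.56097561 190.73170732]
 brass/yellow [ 445    0  105   28 1421] [519.2  12.2]
 brass/yellow [595  37  13   8  61] [600.1  41.6]
 brass/yellow [595  82  18   3  29] [605.1  83.4]
 brass/yellow [414  84  32   8 221] [428.8  87.9]
 brass/yellow [567 102   8   6  30] [569.8 105.2]
 brass/yellow [  0 141  49  66 782] [ 20.6 170.4]
 brass/yellow [379 193  13  27 177] [384.7 206. ]
 brass/yellow [142 199  25  61 504] [154.3 229.3]
 brass/yellow [437 203   5  16  49] [439.6 209.9]
 brass/yellow [  0 292  17   6  93] [  7.3 294.4]
 flange in/out ctr 0.066 [432.9 211.2] [436.  211.1]
 flange in/out ctr 0.0724 [435.4 211.1] [438.5 211.1]
 flange in/out ctr 0.083 [439.5 211. ] [442.6 210.9]
```

The hold-down is level: the knob is at scene row 190.7 and level predicts 190.8. Next I'll check the flange gap against the red head in the same images.

```bash
python3 - <<'E'
from h import *
J=np.array([.5608,.1965]);y=np.radians(2.0);Rm=np.array([[np.cos(y),-np.sin(y)],[np.sin(y),np.cos(y)]])
P=lambda n,x,yy,z:proj(n,np.r_[J+Rm@[x,yy],z])
th=np.linspace(0,2*np.pi,73)
for n in('w9','s9'):
    im=cv2.imread(f'pics/{n}.png');u,v=P(n,0,.068,.1).astype(int);hsv=cv2.cvtColor(im,cv2.COLOR_BGR2HSV)
    for s in(-1,1):  # predicted outer top corners of the head
        print(n,'pred outer/inner top corner x',s*30,P(n,s*.03,.068,.107).round(1),P(n,s*.03,.052,.107).round(1))
    red=(cv2.inRange(hsv,(0,130,60),(8,255,255))|cv2.inRange(hsv,(172,130,60),(180,255,255)));br=cv2.inRange(hsv,(12,80,60),(30,255,255))
    for vv in range(v-32,v+34,2 if n=='s9' else 4):
        r=np.nonzero(red[vv,u-50:u+50])[0]+u-50;b=np.nonzero(br[vv,u-20:u+60])[0]+u-20
        if len(r)or len(b):print(vv,'red',(r.min(),r.max()) if len(r) else '-', 'brass',(b.min(),b.max()) if len(b) else '-')
    for f in(.070,.0724,.076,.080):
        a=np.array([P(n,.025*np.cos(t),f,.105+.025*np.sin(t)) for t in th]);b=np.array([P(n,.025*np.cos(t),f+.008,.105+.025*np.sin(t)) for t in th]);c=np.r_[a,b];print('flange extents',f,c.min(0).round(1),c.max(0).round(1))
E
```

```text
w9 pred outer/inner top corner x -30 [436.  208.1] [420.6 208. ]
w9 pred outer/inner top corner x 30 [429.  259.3] [414.4 259.3]
199 red (np.int64(393), np.int64(416)) brass -
203 red (np.int64(393), np.int64(417)) brass -
207 red (np.int64(392), np.int64(434)) brass -
211 red (np.int64(392), np.int64(436)) brass (np.int64(437), np.int64(446))
215 red (np.int64(392), np.int64(435)) brass (np.int64(437), np.int64(450))
219 red (np.int64(392), np.int64(432)) brass (np.int64(439), np.int64(452))
223 red - brass (np.int64(442), np.int64(453))
227 red - brass (np.int64(443), np.int64(454))
231 red - brass (np.int64(443), np.int64(454))
235 red - brass (np.int64(443), np.int64(454))
239 red - brass (np.int64(443), np.int64(454))
243 red - brass (np.int64(442), np.int64(454))
247 red (np.int64(416), np.int64(430)) brass (np.int64(433), np.int64(453))
251 red (np.int64(417), np.int64(430)) brass (np.int64(435), np.int64(452))
255 red - brass (np.int64(439), np.int64(448))
flange extents 0.07 [425.2 210.2] [451.4 257.4]
flange extents 0.0724 [427.3 210.2] [453.8 257.4]
flange extents 0.076 [4
[... 818 characters left out ...]
.int64(432), np.int64(432)) brass -
226 red (np.int64(431), np.int64(431)) brass -
228 red (np.int64(418), np.int64(431)) brass -
230 red (np.int64(418), np.int64(430)) brass -
232 red (np.int64(419), np.int64(429)) brass -
234 red (np.int64(420), np.int64(429)) brass -
236 red (np.int64(420), np.int64(431)) brass -
238 red (np.int64(421), np.int64(431)) brass -
240 red (np.int64(421), np.int64(432)) brass -
242 red (np.int64(422), np.int64(432)) brass -
244 red (np.int64(423), np.int64(432)) brass -
flange extents 0.07 [431.5 201.2] [440.7 221.1]
flange extents 0.0724 [432.4 201.2] [441.6 221. ]
flange extents 0.076 [433.8 201.1] [443.1 221. ]
flange extents 0.08 [435.3 201.1] [444.7 221. ]
```

The red head matches its prediction within about 1 px, and the flange's inner face comes out at jig y ≈ 72.5 mm. That is a 4–5 mm gap, so I'm handing in.

```bash
python3 -c "
from station import bot
print(bot.hand_in())"
```

```text
the job is handed in; nothing more can be done
None
```

The job is handed in (no verdict returned): by my last camera checks the tube lies in both V-heads with its flange about 4–5 mm beyond the red one, the hold-down arm was lowered pinched and rests level on it, the gripper is clear, and I never touched the pot, hammer, spray can or magnet.

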